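# Test the ratchet of a repaired cord reel

## Robot

A 6-joint arm with a two-finger parallel gripper is mounted at the origin on the work surface. World frame = base frame: x ahead of the robot, y to its left, z up, the work surface at z = 0. Lengths are in m, angles in rad, forces in N, time in s.
With the tool pointing down it reaches from about 0.275 to 0.825 m from the base axis. Payload 4.9 kg.
Tool frame: the origin (TCP) lies at the very end of the fingers, on their centre line; the grasp point (between the pads) lies grip_point_offset behind it (grip_point_offset is the distance from the TCP to the grasp point, in m); z points along the fingers, y is the line along which they close (so a half turn about z gives the same grasp; the last joint's range is limited). The gripper opens to 85 mm and grips with 20 to 120 N. Pads are 22 mm wide; open, the fingers measure 114 mm over their backs; the gripper's body (76 mm by 85 mm) begins 54 mm behind the grasp point. The pads swing forward as they close: fully open they stand 13 mm farther back than shut.
Start: joints at [-1.403, 0.326, -0.193, 1.052, 0, 1.437], TCP at [0.163, -0.525, 0.231] pointing down, gripper open.
Joint ranges: [-2.65, 2.65], [-0.97, 1.79], [-1.3, 1.35], [-1.93, 2.1], [-1.47, 1.37], [-3.14, 3.14]. Speed limits (rad/s): [2.57, 2.57, 3.14, 3.14, 3.14, 3.14].

## Interface

Orientations are given as a unit quaternion [x, y, z, w].
In Python, from plant import * gives the robot as it stands. The module is installed in compiled form; this text tells all that it offers.
- The arm moves only by the tool carry_out, never from a script. Its arguments are lists of equal length, an entry for each row: "delta_pos": the shift along the tool's x, y, z in mm, a list of three; "spin": the turn about the tool's z in rad. In form: {"delta_pos": [[x, y, z], ...], "spin": [spin, ...]}. A call has 1 to 8 rows; each row shifts and turns the commanded pose from where the row before left it, along the tool's axes as they then stand; what a row does not reach is not made up. A row lasts 1/10 s, in which the tool goes at most 50 mm and 8.59 degrees, less where a joint would pass 70% of its speed; a pose out of reach is approached as far as the arm can. A call with a gripper value outside its range is refused whole. "gripper" is the closure, from -1 (fully open) to 1 (shut), set as the call begins (left out, the last holds). The fingers move at their own pace and stop on an object; "force" is the grip in N (left out, the last holds). Time passes only in rows, so rows that do not move let the fingers close. It gives the time, the measured TCP pose, the force, the opening and the grip force at its end, in the units of the state.
- get_state(): the state, without advancing time (a new reading comes with each control period).
- camera(name): name is "scene" or "top" or "wrist"; returns a dict with "img" (384x512x3 uint8, red, green, blue), "range_z" (384x512 float32, m along the optical axis (not along the pixel's ray), 0 where there is no reading), "intrinsics" (3x3 intrinsics, pixels), "R" (3x3) and "t" (3): a world point X has camera coordinates R X + t; the wrist camera has in their place "hand_eye" (4x4, takes a point from camera to tool coordinates, whose origin is the TCP and whose axes are the flange's). Camera axes: x right, y down, z forward; pixel columns grow to the right and rows downward; lengths in m; the calibration is good to about 2 mm. The wrist camera is an equidistant fisheye: a pixel r from the principal point sees the ray r / f radians off the axis. A picture is of the moment at which its call begins: read the wrist's pose just before it.
- finish_job(): hands the job in; it is judged then, once.
The state is a dict: "clock": time; "q": joint angles; "joint_velocities": joint speeds; "joint_torque": joint torques, N m; "ee_pos": TCP position; "orientation": TCP orientation; "force": force on the tool from outside, world axes, zero at the start; "ft_torque": the same for the moment, N m; "gripper_width": finger opening in m; "gripper_force": force on a finger pad.
Only numpy, scipy, OpenCV 4.12 (cv2) and the standard library are available. Lean on these libraries where they do the work, as an engineer would, in place of code of your own. Each camera call takes 0.05 s, during which the arm holds its last target. There are 200 camera calls.

## Task

Test the repaired cord-reel ratchet on its plywood board: turn the bar knob on the toothed wheel clockwise (seen from above) by one step only, until the pawl drops behind the next tooth, and take your hand off so that the pawl alone holds it. Then free the pawl by its upright post and keep it free until the spring has turned the knob all the way back home; at last let the post go, so that the pawl springs back in.

Things in the scene. Friction and masses are not known exactly. Their poses are not given: they have to be found in the camera images.
- knob_grip (a point): Black upright bar knob, 56 x 14 mm, amid a flat toothed steel wheel (106 mm across, top 25 mm above the table) on a plywood board 150 x 225 x 10 mm fixed to the bench; not the round dial on the white box. Point on the wheel's axis, 48 mm above the table (bar 25 to 63 mm). x runs along the bar, z up; turns with the knob; at home these are the board's axes (yaw within 0.45 rad of the world's).
- drum (a joint): Knob and wheel angle, rad, clockwise from above. 0 = home, at a stop, as at the start. A spring pulls it home (0.06 N m at 0, 0.1 at 1.1 rad). Teeth are 0.785 rad apart: turning clockwise, the pawl drops in at about 0.76, for a second step at 1.54; let go in between (1.1 is good), the knob falls back to about 0.76 and is held. With the pawl freed it runs home within 1 s.
- pawl_post (a point): Upright steel post, 12 mm thick, top 62 mm above the table, on the tail of the pawl: a flat dark lever (top 24 mm) whose nose rests between the teeth. Point on its axis, 48 mm above the table. At rest it is at (55, 122) mm from the knob's axis in the board's axes, the upright pivot at (55, 60) mm. x, y: the board's axes plus the pawl's angle. To free the pawl draw or push it to the board's -x.
- pawl (a joint): Pawl angle, rad: 0 at rest in a notch, grows as the post moves to the board's -x (roughly towards the robot) and the nose leaves the wheel; stop at 0.42. Clear of all teeth above 0.18 (post moved 11 mm); 0.3 (18 mm) is good. It springs back when let go: 1.3 to 2 N at the post, about 3 N while it holds the wheel.

How it is judged:
By the outcome, as a careful person would: the job done as asked, in the order asked, and still so for the second after the job is handed in, with the robot touching nothing.
It also fails if it takes over 45 s, if anything falls off the work surface, if the arm or the gripper's body presses on something with over 40 N, if the wrist force passes 120 N, or if a joint passes its speed limit or range.

## Working session

There is one attempt and no reset: what is moved stays moved. The work goes in short steps, Python scripts to look and compute and a tool call to move; the robot and the scene stay as the last step left them, time stands still between calls to the robot, and variables do not carry over. Pictures are saved under pics/ and viewed, at most 10 in all, crops included, and the job is handed in when it is done.

Besides the shell and the picture viewer there is one more tool, called after "Request:" by a JSON object that holds its "method" and its "body", one argument or row to a line. carry_out: Moves the arm, as the interface text tells. Its arguments: {"type":"object","properties":{"delta_pos":{"type":"array"},"spin":{"type":"array"},"gripper":{"type":"number"},"force":{"type":"number"}},"required":["delta_pos","spin"]}

```bash
mkdir -p pics
python3 - <<'E'
from plant import *
import cv2,numpy as np
s=get_state();print(s)
for n in ("top","scene"):
    c=camera(n);cv2.imwrite(f"pics/{n}0.png",c["img"][:,:,::-1]);np.savez(f"{n}0.npz",**{k:v for k,v in c.items()})
    print(n,c["intrinsics"],c["R"],c["t"])
print(camera("wrist")["hand_eye"])
E
```

```text
{'clock': 0.0, 'q': array([-1.40319099e+00,  3.26963155e-01, -1.93577987e-01,  1.05200422e+00,
        3.35079233e-05,  1.43661841e+00]), 'joint_velocities': array([ 0.00083312,  0.00046966, -0.00012346,  0.00083095, -0.00048508,
       -0.00084765]), 'joint_torque': array([-9.06397072e-04, -4.43397725e+01,  2.62441027e+01,  1.54857704e-02,
       -1.47329670e-04,  3.72739706e-06]), 'ee_pos': array([ 0.16340751, -0.52455713,  0.23049358]), 'orientation': array([ 9.88637066e-01,  1.50319618e-01,  2.13591045e-06, -8.74672691e-04]), 'force': array([-0.27607119, -0.02535016, -0.82089663]), 'ft_torque': array([0.00553012, 0.01865101, 0.01136107]), 'gripper_force': 0.0, 'gripper_width': 0.08561748298637571}
top [[430.34014845   0.         253.62071308]
 [  0.         430.34014845 189.43965117]
 [  0.           0.           1.        ]] [[ 0.0057768  -0.99976815 -0.02074328]
 [-0.98278618 -0.00184573 -0.18473743]
 [ 0.18465631  0.0214534  -0.98256898]] [0.03912063 0.56081538 1.03437644]
scene [[365.72081559   0.         259.4472201 ]
 [  0.         365.72081559 191.414557  ]
 [  0.           0.           1.        ]] [[ 0.56384894  0.82579611  0.01162575]
 [ 0.58354879 -0.38840365 -0.71317138]
 [-0.58441866  0.40890512 -0.70089331]] [-0.32216283 -0.24796302  1.09699441]
[[ 6.97458316e-04 -9.54018236e-01 -2.99747760e-01  7.54470664e-02]
 [ 9.99999670e-01  5.40575927e-04  6.06305759e-04 -3.12367612e-04]
 [-4.16390327e-04 -2.99748084e-01  9.54018298e-01 -1.41990605e-01]
 [ 0.00000000e+00  0.00000000e+00  0.00000000e+00  1.00000000e+00]]
```

View pics/top0.png

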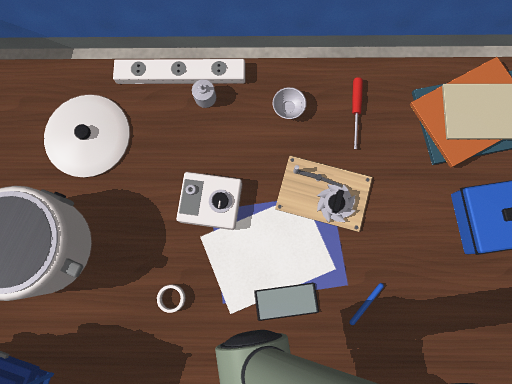

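View pics/scene0.png

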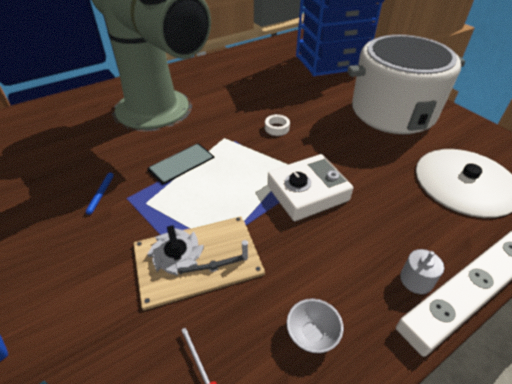

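The top view shows the plywood board around (325,193), the wheel with the black knob at (337,202) and the post near (296,170). The white box with its dial is the decoy at (210,200).

```bash
cat > h.py <<'E'
import numpy as np,cv2
def ray(c,u,v,z):
    K,R,t=c["intrinsics"],c["R"],c["t"]
    d=R.T@np.linalg.solve(K,[u,v,1.]);o=-R.T@t
    return o+d*(z-o[2])/d[2]
def cloud(c):
    K,R,t=c["intrinsics"],c["R"],c["t"];Z=c["range_z"]
    v,u=np.mgrid[:Z.shape[0],:Z.shape[1]]
    P=np.stack([(u-K[0,2])/K[0,0]*Z,(v-K[1,2])/K[1,1]*Z,Z],-1)
    return (P-t)@R
E
python3 - <<'E'
from h import *
c=dict(np.load("top0.npz"));img=c["img"];P=cloud(c)
hsv=cv2.cvtColor(img,cv2.COLOR_RGB2HSV)
m=((hsv[...,0]>10)&(hsv[...,0]<25)&(hsv[...,2]>140)&(hsv[...,1]>60)).astype(np.uint8)
m[:, :260]=0;m[:,390:]=0;m[:140]=0;m[245:]=0
m=cv2.morphologyEx(m,cv2.MORPH_OPEN,np.ones((3,3)))
pts=np.argwhere(m)[:,::-1]
W=np.array([ray(c,u,v,.01)[:2] for u,v in pts],np.float32)*1000
r=cv2.minAreaRect(W);b=cv2.boxPoints(r);print(r,b)
cx,cy=r[0]; 
# yaw: long side dir is board y
e=[b[1]-b[0],b[2]-b[1]];L=max(e,key=lambda x:np.hypot(*x));L=L*np.sign(L[1]);yaw=np.arctan2(-L[0],L[1]);print("yaw",yaw)
R=np.array([[np.cos(yaw),-np.sin(yaw)],[np.sin(yaw),np.cos(yaw)]])
for n in("top","scene"):
    c=dict(np.load(n+"0.npz"));P=cloud(c)*1000;q=(P[...,:2]-[cx,cy])@R
    ins=(abs(q[...,0])<80)&(abs(q[...,1])<118)&(c["range_z"]>0)
    for lo,hi in((50,72),(30,50),(17,29)):
        k=ins&(P[...,2]>lo)&(P[...,2]<hi)
        nn,lab,st,ce=cv2.connectedComponentsWithStats(k.astype(np.uint8))
        for i in range(1,nn):
            if st[i,4]>3:
                s=lab==i;print(n,lo,st[i],P[s].mean(0).round(1),"board",q[s].mean(0).round(1),q[s].min(0).round(),q[s].max(0).round(),"rect",cv2.minAreaRect(P[s][:,:2].astype(np.float32)))
v=cv2.resize(img[145:245,260:390],None,fx=6,fy=6,interpolation=cv2.INTER_CUBIC);cv2.imwrite("pics/crop.png",v[:,:,::-1])
E
```

```text
((560.7571411132812, -139.666748046875), (223.9290771484375, 149.24183654785156), 74.86685943603516) [[ 459.49414  -228.26779 ]
 [ 603.56055  -267.2293  ]
 [ 662.02014   -51.065704]
 [ 517.95374   -12.104187]]
yaw -0.26412323
top 50 [294 165   5   6  20] [616.6 -66.   59.4] board [34.6 85.7] [29. 81.] [42. 91.] rect ((616.9803466796875, -66.60802459716797), (9.290284156799316, 11.213956832885742), 39.034812927246094)
top 50 [333 189  11  23 141] [ 531.8 -168.7   61.1] board [-20.4 -35.6] [-48. -44.] [  9. -29.] rect ((532.48974609375, -169.54803466796875), (14.4985990524292, 56.305511474609375), 74.29644775390625)
top 30 [294 169   5   3   9] [613.2 -66.2  41.5] board [31.4 84.6] [29. 80.] [35. 90.] rect ((613.1282958984375, -66.58390808105469), (10.0547456741333, 4.033872127532959), 87.16878509521484)
top 30 [332 191   6  22  30] [ 529.  -162.9   38.3] board [-24.6 -30.7] [-48. -42.] [  6. -26.] rect ((531.95751953125, -163.30166625976562), (11.077055931091309, 54.767333984375), 87.02093505859375)
top 17 [ 293  170   62   52 1007] [ 542.9 -160.9   23.3] board [-11.7 -25.2] [-70. -86
[... 1852 characters left out ...]
6289062, -67.68687438964844), (9.5802583694458, 4.563037395477295), 56.76744842529297)
scene 30 [172 251  11   9  56] [ 557.4 -174.9   39.4] board [  6.  -34.9] [ -8. -42.] [  9. -25.] rect ((554.5792236328125, -171.0189666748047), (10.61491870880127, 20.838781356811523), 24.592519760131836)
scene 17 [ 147  229  101   46 1671] [ 553.2 -159.5   24.5] board [ -2.1 -21.1] [-71. -88.] [43. 90.] rect ((562.8748779296875, -136.0805206298828), (186.9535675048828, 98.16069793701172), 45.87311553955078)
scene 17 [180 247   3   4   6] [ 539.9 -159.5   28. ] board [-15.  -24.6] [-18. -27.] [-11. -23.] rect ((540.22119140625, -159.50927734375), (2.968111991882324, 6.661002159118652), 47.211082458496094)
```

View pics/crop.png

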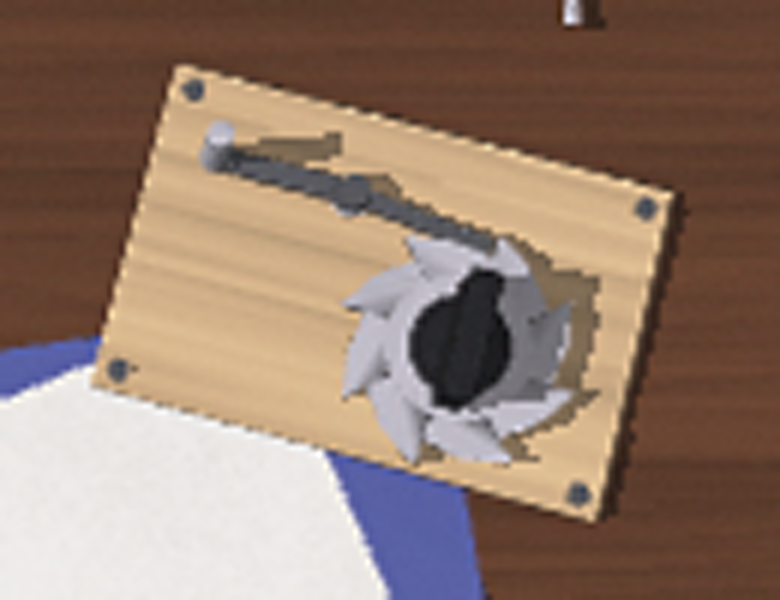

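The knob is at (532.6, -169.2) mm and the yaw is -0.264. The predicted post position (617.5, -65.8) matches the measured (617.2, -66.4). I'll spin the tool first (tool x facing the robot), then travel.

Request:
{"method": "carry_out", "body": {
  "delta_pos": [
    [0,0,0],
    [0,0,0],
    [0,0,0],
    [0,0,0],
    [0,0,0],
    [0,0,0],
    [0,0,0],
    [0,0,0]
  ],
  "spin": [-0.143,-0.143,-0.143,-0.143,-0.143,-0.143,-0.143,-0.143],
  "gripper": -1,
  "force": 40
}}

```text
clock: 0.95
ee_pos: [0.1635, -0.5249, 0.2309]
orientation: [0.748, 0.664, 0.0, -0.0]
force: [0.2, -0.3, -0.5]
gripper_width: 0.0854
gripper_force: 0.0
```

Request:
{"method": "carry_out", "body": {
  "delta_pos": [
    [0,0,0],
    [0,0,0],
    [0,0,0],
    [0,0,0],
    [0,0,0],
    [0,0,0],
    [0,0,0],
    [0,0,0]
  ],
  "spin": [-0.143,-0.143,-0.143,-0.143,-0.143,-0.143,-0.143,-0.143]
}}

```text
clock: 1.75
ee_pos: [0.1634, -0.5249, 0.2309]
orientation: [0.27, 0.963, 0.0, -0.0]
force: [-0.2, -0.1, -0.7]
gripper_width: 0.0856
gripper_force: 0.0
```

Request:
{"method": "carry_out", "body": {
  "delta_pos": [
    [0,0,0],
    [0,0,0],
    [-20,34,0],
    [-20,34,0],
    [-20,34,0],
    [-20,34,0],
    [-20,34,0],
    [-20,34,0]
  ],
  "spin": [-0.143,-0.143,0,0,0,0,0,0]
}}

```text
clock: 2.55
ee_pos: [0.3337, -0.3585, 0.2311]
orientation: [0.133, 0.991, 0.0, -0.0]
force: [0.5, -0.7, 0.2]
gripper_width: 0.0855
gripper_force: 0.0
```

Request:
{"method": "carry_out", "body": {
  "delta_pos": [
    [-20,34,0],
    [-20,34,0],
    [-20,34,0],
    [-20,34,10],
    [-20,34,20],
    [-20,34,20],
    [-20,31,20],
    [0,0,0]
  ],
  "spin": [0,0,0,0,0,0,0,0]
}}

```text
clock: 3.35
ee_pos: [0.5304, -0.1662, 0.1582]
orientation: [0.13, 0.992, 0.001, -0.002]
force: [-0.9, -0.6, -1.3]
gripper_width: 0.0852
gripper_force: 0.0
```

```bash
cat > g.py <<'E'
from plant import *
import plant,numpy as np,sys
from scipy.spatial.transform import Rotation as Ro
def go(x,y,z):
    s=get_state();R=Ro.from_quat(s["orientation"]).as_matrix();p=s["ee_pos"]*1000
    print("t",s["clock"],"p",p.round(1),"h",np.arctan2(R[1,0],R[0,0]).round(3),"q",s["q"].round(2),"w",s["gripper_width"],"gf",s["gripper_force"],"f",s["force"].round(1))
    print("delta",(R.T@(np.array([x,y,z])-p)).round(1))
if __name__=="__main__": go(*map(float,sys.argv[1:4]))
E
python3 g.py 532.6 -169.2 48; python3 -c "
import plant;print([n for n in dir(plant) if n[0]!='_'],getattr(plant,'grip_point_offset',None))
import cv2;cv2.imwrite('pics/w1.png',plant.camera('wrist')['img'][:,:,::-1])"
```

```text
t 3.35 p [ 530.4 -166.2  158.2] h 2.881 q [-0.44  0.4  -0.28  0.89  0.   -0.18] w 0.08522015103839448 gf 0.0 f [-0.9 -0.6 -1.3]
delta [ -3.3  -2.6 110.2]
['PlanningError', 'camera', 'finish_job', 'get_state', 'grip_point_offset'] 0.0187
```

View pics/w1.png

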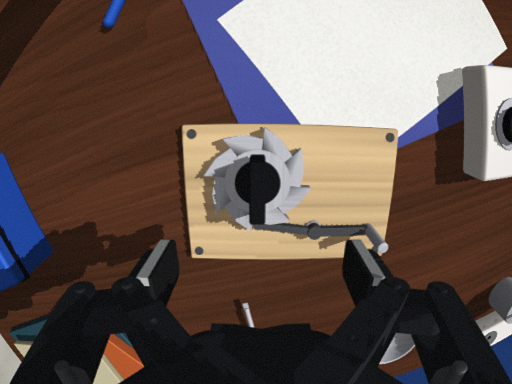

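The wrist view shows the knob at (257,183), centred between the fingers, with the pawl post at right (382,245). It agrees with the measured pose. Next I descend to TCP z = 35.

Request:
{"method": "carry_out", "body": {
  "delta_pos": [
    [-3.5,-1.5,20],
    [0,0,25],
    [0,0,25],
    [0,0,20],
    [0,0,12],
    [0,0,0],
    [0,0,0]
  ],
  "spin": [0,0,0,0,0,0,0]
}}

```text
clock: 4.1
ee_pos: [0.5328, -0.1729, 0.0601]
orientation: [0.133, 0.991, -0.0, 0.0]
force: [-0.5, -0.3, -0.6]
gripper_width: 0.0856
gripper_force: 0.0
```

```bash
python3 g.py 532.6 -169.2 35
```

```text
t 4.1 p [ 532.8 -172.9   60.1] h 2.875 q [-0.45  0.51 -0.39  0.67 -0.   -0.18] w 0.08559814318419802 gf 0.0 f [-0.5 -0.3 -0.6]
delta [ 1.2  3.5 25.1]
```

Request:
{"method": "carry_out", "body": {
  "delta_pos": [
    [1,3.5,10],
    [0,0,10],
    [0,0,5],
    [0,0,0],
    [0,0,0]
  ],
  "spin": [0,0,0,0,0]
}}

```text
clock: 4.6
ee_pos: [0.5325, -0.1685, 0.0341]
orientation: [0.132, 0.991, 0.0, -0.0]
force: [0.5, 0.0, 0.1]
gripper_width: 0.0854
gripper_force: 0.0
```

Request:
{"method": "carry_out", "body": {
  "delta_pos": [
    [0,0,0],
    [0,0,0],
    [0,0,0],
    [0,0,0],
    [0,0,0],
    [0,0,0],
    [0,0,0],
    [0,0,0]
  ],
  "spin": [0,0,0,0,0,0,0,0],
  "gripper": 1,
  "force": 40
}}

```text
clock: 5.4
ee_pos: [0.5325, -0.1692, 0.0345]
orientation: [0.133, 0.991, -0.001, 0.0]
force: [-2.1, -3.3, 4.0]
gripper_width: 0.0138
gripper_force: 43.6
```

```bash
python3 g.py 532.6 -169.2 35
```

```text
t 5.4 p [ 532.5 -169.2   34.5] h 2.875 q [-0.44  0.55 -0.41  0.61 -0.   -0.17] w 0.013826034619226376 gf 43.603554368019104 f [-2.1 -3.3  4. ]
delta [-0.1  0.  -0.5]
```

Request:
{"method": "carry_out", "body": {
  "delta_pos": [
    [0,0,0],
    [0,0,0],
    [0,0,0],
    [0,0,0],
    [0,0,0],
    [0,0,0],
    [0,0,0],
    [0,0,0]
  ],
  "spin": [0.13,0.14,0.14,0.14,0.14,0.14,0.14,0.13]
}}

```text
clock: 6.2
ee_pos: [0.5327, -0.1691, 0.0345]
orientation: [0.633, 0.774, -0.0, 0.0]
force: [-2.8, -1.7, 2.5]
gripper_width: 0.0131
gripper_force: 43.5
```

Request:
{"method": "carry_out", "body": {
  "delta_pos": [
    [0,0,0],
    [0,0,0],
    [0,0,0]
  ],
  "spin": [0,0,0]
}}

```text
clock: 6.5
ee_pos: [0.5327, -0.1691, 0.0345]
orientation: [0.63, 0.776, -0.0, 0.0]
force: [-1.2, -3.5, 4.9]
gripper_width: 0.0129
gripper_force: 43.8
```

```bash
python3 g.py 532.6 -169.2 35
```

```text
t 6.5 p [ 532.7 -169.1   34.5] h 1.777 q [-0.44  0.55 -0.41  0.61 -0.    0.93] w 0.012936243535499123 gf 43.75043570995331 f [-1.2 -3.5  4.9]
delta [-0.  -0.1 -0.5]
```

Turned 1.10 rad. I'll ease back to about 0.8, open and lift.

Request:
{"method": "carry_out", "body": {
  "delta_pos": [
    [0,0,0],
    [0,0,0],
    [0,0,0],
    [0,0,0]
  ],
  "spin": [-0.1,-0.1,-0.08,0]
}}

```text
clock: 6.9
ee_pos: [0.5327, -0.1691, 0.0345]
orientation: [0.516, 0.857, -0.0, 0.0]
force: [-3.2, -4.5, 5.5]
gripper_width: 0.013
gripper_force: 43.8
```

Request:
{"method": "carry_out", "body": {
  "delta_pos": [
    [0,0,0],
    [0,0,0],
    [0,0,0],
    [0,0,0],
    [0,0,0],
    [0,0,0],
    [0,0,-10],
    [0,0,-30]
  ],
  "spin": [0,0,0,0,0,0,0,0],
  "gripper": -1
}}

```text
clock: 7.7
ee_pos: [0.5304, -0.1676, 0.0728]
orientation: [0.517, 0.856, -0.0, -0.003]
force: [0.6, 0.6, 0.6]
gripper_width: 0.0854
gripper_force: 0.0
```

Request:
{"method": "carry_out", "body": {
  "delta_pos": [
    [0,0,-30],
    [0,0,-20],
    [0,0,0],
    [0,0,0]
  ],
  "spin": [0,0,0,0]
}}

```text
clock: 8.1
ee_pos: [0.5329, -0.1687, 0.1249]
orientation: [0.517, 0.856, 0.0, 0.001]
force: [-0.3, 0.5, -0.6]
gripper_width: 0.0854
gripper_force: 0.0
```

```bash
python3 g.py 617.3 -66.2 125
python3 - <<'E'
from plant import *
import cv2,numpy as np
from h import *
for n in("scene",):
    c=camera(n);P=cloud(c)*1000
    k=(abs(P[...,0]-532)<40)&(abs(P[...,1]+169)<40)&(P[...,2]>50)&(P[...,2]<68)
    print(k.sum(),cv2.minAreaRect(P[k][:,:2].astype(np.float32)))
cv2.imwrite("pics/w2.png",camera("wrist")["img"][:,:,::-1])
E
```

```text
t 8.1 p [ 532.9 -168.7  124.9] h 2.056 q [-0.44  0.43 -0.32  0.81  0.    0.65] w 0.08542864731115653 gf 0.0 f [-0.3  0.5 -0.6]
delta [ 51.3 122.4   0. ]
295 ((532.4821166992188, -168.6739501953125), (14.84289264678955, 56.324851989746094), 32.42250061035156)
```

View pics/w2.png

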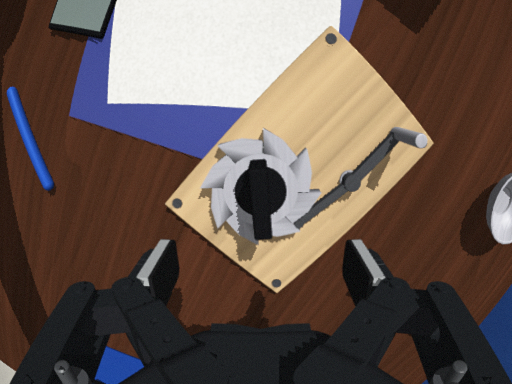

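The wrist view shows the bar at (260,195) turned with the wheel and the pawl nose in the notch. Depth gives a turn of 0.74 rad, so the pawl holds. I move above the post with tool y along the board's x and the fingers partly closed.

Request:
{"method": "carry_out", "body": {
  "delta_pos": [
    [0,0,0],
    [0,0,0],
    [0,0,0],
    [0,0,0],
    [0,0,0],
    [0,0,0],
    [20,9,0],
    [20,9,0]
  ],
  "spin": [0.125,0.125,0.125,0.125,0.125,0.124,0,0],
  "gripper": 0.2
}}

```text
clock: 9.0
ee_pos: [0.5596, -0.1344, 0.1229]
orientation: [0.794, 0.607, -0.001, -0.001]
force: [1.0, -0.2, -0.2]
gripper_width: 0.0343
gripper_force: 0.0
```

Request:
{"method": "carry_out", "body": {
  "delta_pos": [
    [20,9,0],
    [20,9,0],
    [20,9,0],
    [21,10,0],
    [0,0,0],
    [0,0,0]
  ],
  "spin": [0,0,0,0,0,0]
}}

```text
clock: 9.6
ee_pos: [0.6164, -0.0657, 0.1229]
orientation: [0.794, 0.608, -0.001, -0.001]
force: [-1.0, -0.1, -0.3]
gripper_width: 0.0343
gripper_force: 0.0
```

```bash
python3 g.py 617.3 -66.2 36;  python3 - <<'E'
from plant import *
import cv2
cv2.imwrite("pics/w3.png",camera("wrist")["img"][:,:,::-1])
E
```

```text
t 9.6 p [616.4 -65.7 122.9] h 1.308 q [-0.23  0.54 -0.15  0.89 -0.    1.61] w 0.0343271152766671 gf 0.0 f [-1.  -0.1 -0.3]
delta [-0.2  1.2 86.9]
```

View pics/w3.png

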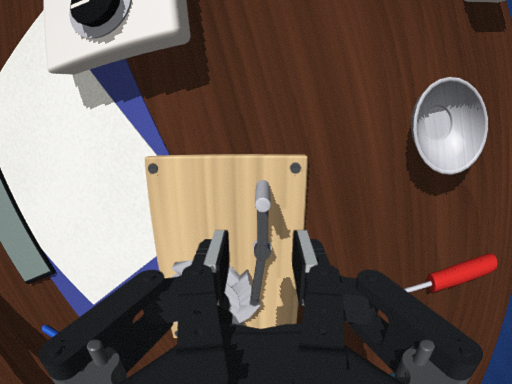

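The post top at (262,203) lies midway between the fingers. Descending now.

Request:
{"method": "carry_out", "body": {
  "delta_pos": [
    [0,1,20],
    [0,0,20],
    [0,0,20],
    [0,0,20],
    [0,0,9],
    [0,0,0],
    [0,0,0]
  ],
  "spin": [0,0,0,0,0,0,0]
}}

```text
clock: 10.35
ee_pos: [0.6183, -0.0669, 0.0358]
orientation: [0.794, 0.608, 0.0, 0.0]
force: [-0.4, 1.0, 0.6]
gripper_width: 0.0342
gripper_force: 0.0
```

```bash
python3 g.py 617.3 -66.2 34
```

```text
t 10.35 p [618.3 -66.9  35.8] h 1.306 q [-0.23  0.64 -0.23  0.7  -0.    1.61] w 0.034233868365512884 gf 0.0 f [-0.4  1.   0.6]
delta [ 0.4 -1.2  1.8]
```

Request:
{"method": "carry_out", "body": {
  "delta_pos": [
    [0,-5,0],
    [0,-5,0],
    [0,-5,0],
    [0,-5,0],
    [0,-5,0],
    [0,-5,0],
    [0,0,0],
    [0,0,0]
  ],
  "spin": [0,0,0,0,0,0,0,0]
}}

```text
clock: 11.15
ee_pos: [0.5894, -0.0587, 0.0354]
orientation: [0.794, 0.608, 0.0, 0.0]
force: [2.7, -1.5, 1.2]
gripper_width: 0.0343
gripper_force: 1.0
```

Request:
{"method": "carry_out", "body": {
  "delta_pos": [
    [0,0,0],
    [0,0,0],
    [0,0,0],
    [0,0,0],
    [0,0,0],
    [0,0,0],
    [0,0,0],
    [0,0,0]
  ],
  "spin": [0,0,0,0,0,0,0,0]
}}

```text
clock: 11.95
ee_pos: [0.5893, -0.0586, 0.0353]
orientation: [0.794, 0.608, -0.0, 0.0]
force: [1.7, -1.7, 1.3]
gripper_width: 0.0344
gripper_force: 1.0
```

Request:
{"method": "carry_out", "body": {
  "delta_pos": [
    [0,0,0],
    [0,0,0],
    [0,0,0],
    [0,0,0],
    [0,0,0],
    [0,0,0],
    [0,0,0]
  ],
  "spin": [0,0,0,0,0,0,0]
}}

```text
clock: 12.65
ee_pos: [0.5893, -0.0586, 0.0353]
orientation: [0.794, 0.608, -0.0, 0.0]
force: [2.0, -1.4, 1.6]
gripper_width: 0.034
gripper_force: 1.0
```

```bash
python3 g.py 617.3 -66.2 34
cat > k.py <<'E'
from plant import *
import sys
from h import *
c=camera("scene");P=cloud(c)*1000
for x,y,r in((532,-169,40),(612,-66,12)):
    k=(abs(P[...,0]-x)<r)&(abs(P[...,1]-y)<r)&(P[...,2]>50)&(P[...,2]<66)
    if k.sum()>4: print(k.sum(),cv2.minAreaRect(P[k][:,:2].astype(np.float32)))
cv2.imwrite(sys.argv[1],cv2.resize(c["img"][180:320,100:300],None,fx=4,fy=4)[:,:,::-1])
E
python3 k.py pics/s4.png
```

```text
t 12.65 p [589.3 -58.6  35.3] h 1.307 q [-0.22  0.6  -0.31  0.66 -0.    1.61] w 0.0339506348728363 gf 1.023242399096489 f [ 2.  -1.4  1.6]
delta [-0.  29.   1.3]
214 ((532.4094848632812, -168.65574645996094), (13.811546325683594, 57.93397521972656), 74.8647689819336)
45 ((614.2791137695312, -68.84495544433594), (21.34808349609375, 8.51650333404541), 42.953983306884766)
```

View pics/s4.png

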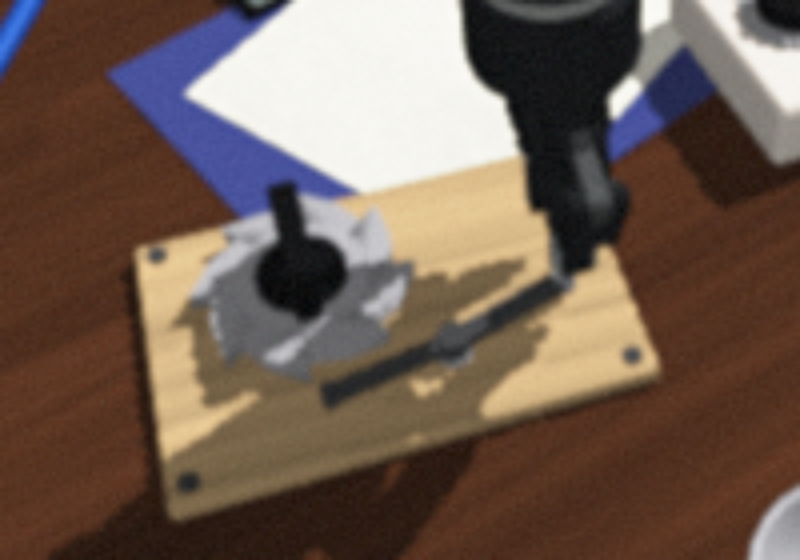

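The pawl is swung clear, with its nose at crop (335,390). The knob bar is back at 74.9°, which is home. I now ease the post back until it is free, then lift.

Request:
{"method": "carry_out", "body": {
  "delta_pos": [
    [0,5,0],
    [0,5,0],
    [0,5,0],
    [0,5,0],
    [0,5,0],
    [0,4,0],
    [0,0,0],
    [0,0,0]
  ],
  "spin": [0,0,0,0,0,0,0,0]
}}

```text
clock: 13.5
ee_pos: [0.617, -0.0661, 0.0351]
orientation: [0.794, 0.608, -0.0, -0.0]
force: [-0.0, -0.4, 0.3]
gripper_width: 0.0345
gripper_force: 0.0
```

Request:
{"method": "carry_out", "body": {
  "delta_pos": [
    [0,0,-15],
    [0,0,-20],
    [0,0,-25],
    [0,0,-30],
    [0,0,-30],
    [0,0,-10],
    [0,0,0],
    [0,0,0]
  ],
  "spin": [0,0,0,0,0,0,0,0]
}}

```text
clock: 14.3
ee_pos: [0.6165, -0.066, 0.1641]
orientation: [0.794, 0.608, -0.001, -0.001]
force: [-0.4, 0.4, -0.4]
gripper_width: 0.0343
gripper_force: 0.0
```

```bash
python3 g.py 617.3 -66.2 34; python3 k.py pics/s5.png
```

```text
t 14.3 p [616.5 -66.  164.1] h 1.307 q [-0.23  0.5  -0.1   0.97 -0.    1.61] w 0.03434227280434848 gf 0.0 f [-0.4  0.4 -0.4]
delta [ -0.    1.  130.1]
214 ((532.382080078125, -168.64866638183594), (13.8116455078125, 56.839111328125), 74.82835388183594)
50 ((616.7701416015625, -64.86247253417969), (9.270647048950195, 12.637547492980957), 55.82944107055664)
```

View pics/s5.png

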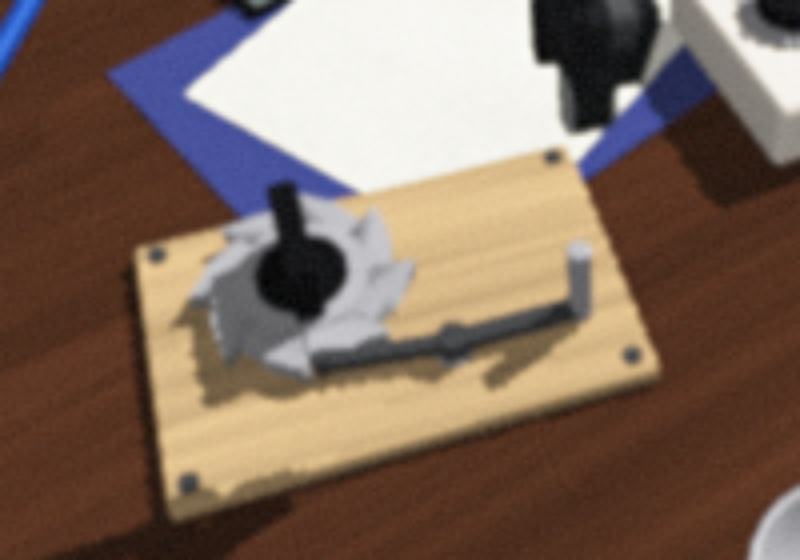

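The knob is home, the pawl nose is back in its notch (crop (320,360)), the post is at rest, and the gripper is clear of everything.

```bash
python3 -c "
from plant import *
print(finish_job())"
```

```text
the job is handed in; nothing more can be done
None
```

The ratchet test is done and handed in at about 14 s: the knob went one step clockwise, the pawl alone held it at about 0.74 rad, and once the pawl was freed the knob ran home and the released pawl sprang back in; no verdict was returned.

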